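# Tighten the desk power hub's thumbscrews by quarter turns

### The job

The round power hub on the desk has three coloured thumbscrews round its rim. Going clockwise from the red one (red, then yellow, then blue), turn each screw clockwise through its loose play until you feel it bite, then give it exactly one quarter turn more (within 15 degrees) and no further. Do not lean on the hub, and leave the other things on the desk where they are.

Things in the scene. Friction and masses are not known exactly. Their poses are not given: they have to be found in the camera images.
- hub: round grey desk power hub, fixed to the desk: 190 mm across, 28 mm high, flat top with a black plate 66 mm across in the middle. Origin at the centre of its underside, z up. Three thumbscrews stand on its top, 70 mm from its centre and 120 degrees apart; seen from above, clockwise: red, yellow, blue.
- grip_red (a point): middle of the red thumbscrew's head, on the screw's upright axis. The head is an upright red plastic bar, 34 mm long (its x axis), 10 mm thick (y), 28 mm tall (14 mm below to 14 mm above this point). Its lower edge is 8 mm above the hub's top; in between only a neck and a steel collar 27 mm across, 3 mm high. Grip with 40 N or more; let go and regrip as needed. Clockwise from above tightens.
- pad_red (a joint): travel (m) of the hidden clamp pad under the red screw: 0 until it bites, then 0.0002 per quarter turn; far below the reading's noise. The head turns loose (0.015 N m) through 10 to 80 degrees of unseen play, new each time; at the bite torque rises by 3 N m per rad (springy neck) to 0.28 N m, then to 0.36 N m in the quarter turn. Let go, the head springs back 5 to 7 degrees, the screw stays.
- grip_yellow (a point): middle of the yellow thumbscrew's head, on the screw's upright axis. The head is an upright yellow plastic bar, 34 mm long (its x axis), 10 mm thick (y), 28 mm tall (14 mm below to 14 mm above this point). Its lower edge is 8 mm above the hub's top; in between only a neck and a steel collar 27 mm across, 3 mm high. Grip with 40 N or more; let go and regrip as needed. Clockwise from above tightens.
- pad_yellow (a joint): travel (m) of the hidden clamp pad under the yellow screw: 0 until it bites, then 0.0002 per quarter turn; far below the reading's noise. The head turns loose (0.015 N m) through 10 to 80 degrees of unseen play, new each time; at the bite torque rises by 3 N m per rad (springy neck) to 0.28 N m, then to 0.36 N m in the quarter turn. Let go, the head springs back 5 to 7 degrees, the screw stays.
- grip_blue (a point): middle of the blue thumbscrew's head, on the screw's upright axis. The head is an upright blue plastic bar, 34 mm long (its x axis), 10 mm thick (y), 28 mm tall (14 mm below to 14 mm above this point). Its lower edge is 8 mm above the hub's top; in between only a neck and a steel collar 27 mm across, 3 mm high. Grip with 40 N or more; let go and regrip as needed. Clockwise from above tightens.
- pad_blue (a joint): travel (m) of the hidden clamp pad under the blue screw: 0 until it bites, then 0.0002 per quarter turn; far below the reading's noise. The head turns loose (0.015 N m) through 10 to 80 degrees of unseen play, new each time; at the bite torque rises by 3 N m per rad (springy neck) to 0.28 N m, then to 0.36 N m in the quarter turn. Let go, the head springs back 5 to 7 degrees, the screw stays.
- usb_stick: red USB stick, 55x19x9 mm, lying on the desk near the hub; origin at the centre of its underside. To be left alone.
- phone: black phone, 146x72x8 mm, on the desk beyond the hub; origin at the centre of its underside. To be left alone.
- eraser: blue and white eraser, 46x22x13 mm, on the desk between robot and hub; origin at the centre of its underside. To be left alone.

How it is judged:
By the outcome, as a careful person would: the job done as asked, in the order asked, and still so for the second after the job is handed in, with the robot touching nothing.
It also fails if it takes over 72 s, if anything falls off the work surface, if the arm or the gripper's body presses on something with over 40 N, if the wrist force passes 120 N, or if a joint passes its speed limit or range.

### The arm

A 6-joint arm with a two-finger parallel gripper is mounted at the origin on the work surface; the furniture and walls round the work are solid. World frame = base frame: x ahead of the robot, y to its left, z up, the work surface at z = 0. Lengths are in m, angles in rad, forces in N, time in s.
With the tool pointing down it reaches from about 0.375 to 0.925 m from the base axis. Payload 5.7 kg.
Tool frame: the origin (TCP) lies at the very end of the fingers, on their centre line; the grasp point (between the pads) lies 19 mm behind it; z points along the fingers, y is the line along which they close (so a half turn about z gives the same grasp; the last joint's range is limited). The gripper opens to 85 mm and grips with 20 to 120 N. Pads are 22 mm wide; open, the fingers measure 114 mm over their backs; the gripper's body (76 mm by 85 mm) begins 54 mm behind the grasp point. The pads swing forward as they close: fully open they stand 13 mm farther back than shut.
Start: joints at [-1.291, 0.359, 1.51, -0, 1.272, -0.115], TCP at [0.231, -0.554, 0.231] pointing down, gripper open.
Joint ranges: [-2.97, 2.97], [-1.01, 2.36], [0.21, 2.38], [-0.96, 4.11], [0.2, 2.71], [-2.98, 2.98]. Speed limits (rad/s): [2.39, 2.39, 3.14, 3.14, 3.14, 3.14].

### API

Orientations are given as a unit quaternion [w, x, y, z].
In Python, from bench import bot gives the robot as it stands.
- The arm moves only by the tool apply_moves, never from a script. Its argument "plan" is a list of rows, each an object with "grip": the opening in per cent of the stroke, from 0 (shut) to 100 (fully open); "xyz": the shift along the tool's x, y, z scaled (see below), a list of three; "rot": the turn, a rotation vector about the tool's x, y, z scaled (see below), a list of three. In form: [{"grip": grip, "xyz": [tx, ty, tz], "rot": [ax, ay, az]}, ...]. A call has 1 to 5 rows; each row shifts and turns the commanded pose from where the row before left it, along the tool's axes as they then stand; what a row does not reach is not made up. The controller multiplies each number of a shift by 1000 mm and each number of a turn by pi/2 rad. A row lasts 1/12 s, in which the tool goes at most 41.7 mm and 7.16 degrees, less where a joint would pass 70% of its speed; a pose out of reach is approached as far as the arm can. A call with a number of a shift or a turn outside -1 to 1 is refused whole. A call with a gripper value outside its range is refused whole. The fingers move at their own pace and stop on an object; "grip_force" is the grip in N (left out, the last holds). Time passes only in rows, so rows that do not move let the fingers close. It gives the time, the measured TCP pose, the force, the opening and the grip force at its end, in the units of the state.
- bot.sense(): the state, without advancing time (a new reading comes with each control period).
- bot.grab_frame(name): name is "side" or "top"; returns the picture (384x512x3 uint8, red, green, blue); there is no depth.
- bot.camera_params(name): a dict with "fx", "fy", "cx", "cy" (pixels), "view" (4x4, takes a point from world to camera coordinates). Camera axes: x right, y up, looking along -z (the intrinsics and any distortion apply to the point x, -y, -z); pixel columns grow to the right and rows downward; lengths in m; the calibration is good to about 2 mm. A picture is of the moment at which its call begins. camera_params takes no time and is no camera call.
- bot.finish_job(): hands the job in; it is judged then, once.
The state is a dict: "clock": time; "joint_positions": joint angles; "qd": joint speeds; "joint_efforts": joint torques, N m; "tool_pos": TCP position; "ee_rot": TCP orientation; "force": force on the tool from outside, world axes, zero at the start; "wrist_torque": the same for the moment, N m; "finger_gap": opening from 0.0 (shut) to 1.0 (fully open); "grip_force": force on a finger pad.
Only numpy, scipy, OpenCV 4.12 (cv2) and the standard library are available. Lean on these libraries where they do the work, as an engineer would, in place of code of your own. Each camera call takes 0.05 s, during which the arm holds its last target. There are 200 camera calls.

## Working session

There is one attempt and no reset: what is moved stays moved. The work goes in short steps, Python scripts to look and compute and a tool call to move; the robot and the scene stay as the last step left them, time stands still between calls to the robot, and variables do not carry over. Pictures are saved under pics/ and viewed, at most 10 in all, crops included, and the job is handed in when it is done.

Besides the shell and the picture viewer there is one more tool, called after "Call:" as name(argument=value, ...), one argument or row to a line, values as JSON. apply_moves: Moves the arm, as the interface text tells. Its arguments: {"type":"object","properties":{"plan":{"type":"array","items":{"type":"object","properties":{"grip":{"type":"number"},"xyz":{"type":"array","items":{"type":"number"}},"rot":{"type":"array","items":{"type":"number"}}}}},"grip_force":{"type":"number"}},"required":["plan"]}

```bash
ls; mkdir -p pics; python3 - <<'E'
from bench import bot
import cv2,numpy as np
np.set_printoptions(precision=4,suppress=True)
a=[]
for n in("top","side"):
    im=bot.grab_frame(n); cv2.imwrite(f"pics/{n}0.png",im[:,:,::-1]); p=bot.camera_params(n); print(n,p)
print(bot.sense())
E
```

```text
pics
top {'fx': 366.1898949616372, 'fy': 366.1898949616372, 'cx': 254.49092550254133, 'cy': 188.69865920709697, 'view': array([[-0.0405, -0.9992,  0.0002,  0.2443],
       [ 0.972 , -0.0393,  0.2318, -0.5258],
       [-0.2316,  0.0096,  0.9728, -0.7953],
       [ 0.    ,  0.    ,  0.    ,  1.    ]])}
side {'fx': 361.1498392673926, 'fy': 361.1498392673926, 'cx': 256.0084990869505, 'cy': 187.96945779900958, 'view': array([[ 0.9985, -0.0543,  0.0097, -0.5162],
       [ 0.0241,  0.5874,  0.809 , -0.2051],
       [-0.0496, -0.8075,  0.5878, -0.68  ],
       [ 0.    ,  0.    ,  0.    ,  1.    ]])}
{'clock': 0.1, 'joint_positions': array([-1.2911,  0.3594,  1.5113, -0.    ,  1.2725, -0.1151]), 'qd': array([-0.0012, -0.0014, -0.0019, -0.0011, -0.0008,  0.0004]), 'joint_efforts': array([ -0.001 , -52.8654, -27.9351,  -0.0002,   0.0051,   0.    ]), 'tool_pos': array([ 0.2306, -0.5533,  0.2305]), 'ee_rot': array([-0.0008,  0.9806,  0.1961, -0.0001]), 'force': array([ 0.3714,  1.1059, -0.6371]), 'wrist_torque': array([ 0.0396,  0.0696, -0.0044]), 'grip_force': 0.0, 'finger_gap': 1.0009262961404797}
```

View pics/top0.png

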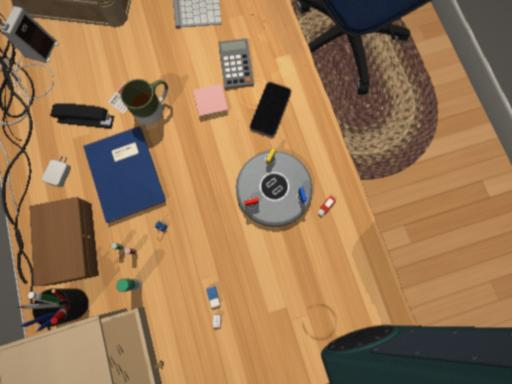

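View pics/side0.png

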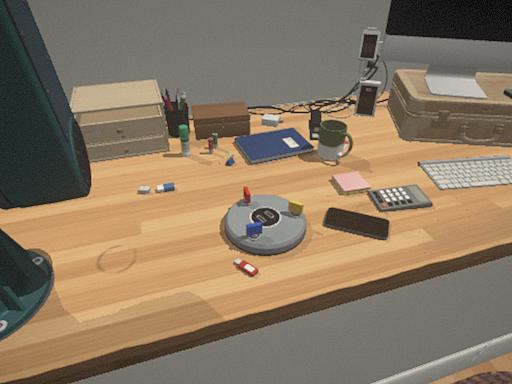

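The top view shows the hub at about (275,188), with red at (251,202), yellow at (270,156) and blue at (303,195). The side view shows the same heads at (247,195), (295,207) and (254,229). I'll fit the boxes to the colour masks in both views.

```bash
cat > fit.py <<'E'
import cv2,numpy as np
from scipy.optimize import minimize
from bench import bot
ROI={'top':(225,135,325,235),'side':(215,175,320,255)}
RNG={'red':[((0,150,70),(6,255,255)),((174,150,70),(180,255,255))],'yellow':[((22,140,90),(34,255,255))],'blue':[((105,150,70),(125,255,255))]}
P={n:bot.camera_params(n) for n in ROI}
def proj(n,X):
    p=P[n];c=np.c_[X,np.ones(len(X))]@p['view'].T
    return np.c_[p['fx']*c[:,0]/-c[:,2]+p['cx'],p['fy']*-c[:,1]/-c[:,2]+p['cy']]
def masks(ims,col):
    o={}
    for n,im in ims.items():
        h=cv2.cvtColor(im,cv2.COLOR_RGB2HSV);m=sum(cv2.inRange(h,np.array(a),np.array(b)) for a,b in RNG[col])
        x0,y0,x1,y1=ROI[n];z=np.zeros_like(m);z[y0:y1,x0:x1]=m[y0:y1,x0:x1]
        k,l,s,_=cv2.connectedComponentsWithStats(z);o[n]=(l==1+np.argmax(s[1:,4])).astype(np.uint8)
    return o
B=np.array([[a,b,c] for a in(-.017,.017) for b in(-.005,.005) for c in(-.014,.014)])
def rend(n,q,S=8):
    c,s=np.cos(q[3]),np.sin(q[3]);X=B@np.array([[c,s,0],[-s,c,0],[0,0,1]])+q[:3]
    x0,y0,x1,y1=ROI[n];h=cv2.convexHull((((proj(n,X)-[x0-.5,y0-.5])*S)-.5).astype(np.float32))
    m=np.zeros(((y1-y0)*S,(x1-x0)*S),np.uint8);cv2.fillConvexPoly(m,np.round(h*16).astype(np.int32),255,shift=4)
    return cv2.resize(m,(x1-x0,y1-y0),interpolation=cv2.INTER_AREA)/255.
def tri(uv):
    A=[]
    for n,(u,v) in uv.items():
        p=P[n];V=p['view'];a=(u-p['cx'])/p['fx'];b=(v-p['cy'])/p['fy']
        A+=[V[0]+a*V[2],-V[1]+b*V[2]]
    A=np.array(A);return np.linalg.lstsq(A[:,:3],-A[:,3],rcond=None)[0]
def fit(ims,col,only=None):
    M=masks(ims,col);uv={n:np.argwhere(m)[:,::-1].mean(0) for n,m in M.items()}
    X0=tri(uv) if len(uv)>1 else None
    def cost(q):
        e=30*((q[2]-.05)/.003)**2*.1
        for n,m in M.items():
            x0,y0,x1,y1=ROI[n];e+=np.abs(rend(n,q)-m[y0:y1,x0:x1]).sum()
        return e
    best=None
    for t in np.arange(0,np.pi,np.pi/12):
        st=np.r_[X0,t];r=minimize(cost,st,method='Nelder-Mead',options=dict(initial_simplex=np.vstack([st]+[st+d for d in np.diag([.004,.004,.004,.25])]),xatol=1e-4,fatol=.02,maxiter=300))
        if best is None or r.fun<best.fun:best=r
    return best.x,best.fun,X0,{n:(uv[n].round(1),int(M[n].sum())) for n in uv}
E
python3 - <<'E'
import cv2,numpy as np
np.set_printoptions(precision=4,suppress=True)
from fit import *
ims={n:cv2.imread(f"pics/{n}0.png")[:,:,::-1].copy() for n in ROI}
q={}
for c in RNG:
    q[c],f,X0,uv=fit(ims,c);print(c,q[c],'deg',np.degrees(q[c][3])%180,'cost',f,'tri',X0,uv)
C=np.mean([q[c][:3] for c in q],0);print('centre',C)
for c in q:d=q[c][:2]-C[:2];print(c,np.hypot(*d),np.degrees(np.arctan2(d[1],d[0])))
out=[]
for n,b in ROI.items():
    im=ims[n].copy()
    for c in q:
        m=np.zeros(im.shape[:2],np.uint8);m[b[1]:b[3],b[0]:b[2]]=(rend(n,q[c])>.5);
        cs,_=cv2.findContours(m,0,2)
        big=im
        cv2.drawContours(im,cs,-1,(0,255,0),1)
    o=[cv2.resize(i[b[1]:b[3],b[0]:b[2]],(390,290),interpolation=0) for i in(ims[n],im)];out.append(np.hstack(o))
cv2.imwrite('pics/ov.png',np.vstack(out)[:,:,::-1])
E
```

```text
red [0.5065 0.2335 0.0503 1.6728] deg 95.8449747122404 cost 59.523067451519246 tri [0.5069 0.2317 0.0525] {'top': (array([251.2, 201.4]), 65), 'side': (array([246.6, 194. ]), 69)}
yellow [0.6179 0.1815 0.0502 2.7601] deg 158.14103600163608 cost 166.939872367384 tri [0.6162 0.1817 0.0606] {'top': (array([270.3, 155.5]), 60), 'side': (array([295.7, 203.1]), 50)}
blue [0.5257 0.1206 0.0498 1.5032] deg 86.12818854723072 cost 207.78517443928678 tri [0.5178 0.1125 0.0623] {'top': (array([302.2, 194.5]), 60), 'side': (array([254.3, 224.1]), 35)}
centre [0.55   0.1785 0.0501]
red 0.07010924937675822 128.37331257711665
yellow 0.0678911829833355 2.4817226217227217
blue 0.06279825932452152 -112.76991087891845
```

View pics/ov.png

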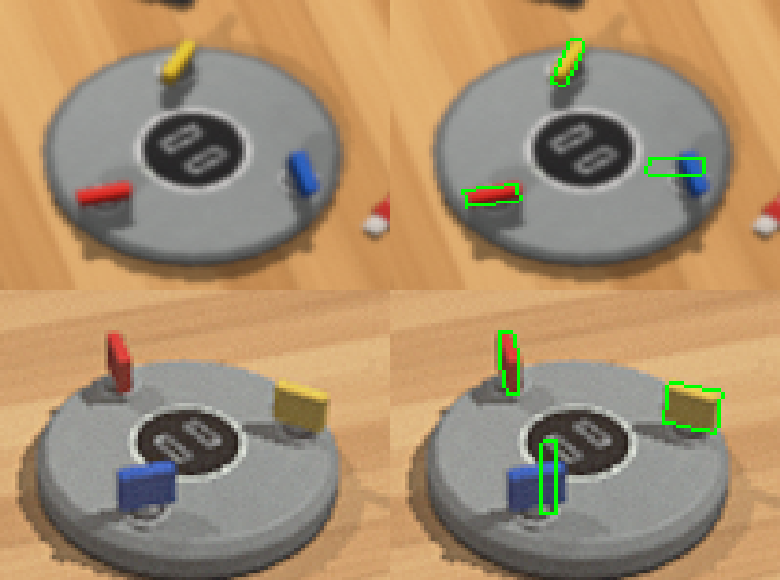

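The overlay shows red fits well. The yellow and blue side masks lost their shaded faces, at about (295,207) and (254,229). I'll loosen the thresholds and fit all three together, using the hub's known geometry.

```bash
sed -i "s/^RNG=.*/RNG={'red':[((0,130,50),(8,255,255)),((172,130,50),(180,255,255))],'yellow':[((20,110,50),(36,255,255))],'blue':[((100,110,40),(130,255,255))]}/" fit.py
cat > joint.py <<'E'
from fit import *
np.set_printoptions(precision=4,suppress=True)
ims={n:cv2.imread(f"pics/{n}0.png")[:,:,::-1].copy() for n in ROI}
M={c:masks(ims,c) for c in RNG}
print({c:{n:int(m.sum()) for n,m in M[c].items()} for c in M})
def heads(s):
    return {c:np.r_[s[0]+.07*np.cos(s[2]-k*2*np.pi/3),s[1]+.07*np.sin(s[2]-k*2*np.pi/3),.05+s[6],s[3+k]] for k,c in enumerate(RNG)}
def cost(s,use=('top','side')):
    e=20*(s[6]/.002)**2*.2
    for c,q in heads(s).items():
        for n in use:
            x0,y0,x1,y1=ROI[n];e+=((rend(n,q)-cv2.GaussianBlur(M[c][n].astype(float),(0,0),.01)[y0:y1,x0:x1])**2).sum()
    return e
s=np.array([.55,.176,np.radians(125),np.radians(96),np.radians(150),np.radians(30),0])
def go(s,use):
    for _ in range(3):
        r=minimize(cost,s,args=(use,),method='Nelder-Mead',options=dict(initial_simplex=np.vstack([s]+[s+d for d in np.diag([.003,.003,.05,.2,.2,.2,.002])]),xatol=1e-4,fatol=.01,maxiter=900));s=r.x
    return r
for use in (('top','side'),('top',),('side',)):
    r=go(s,use);print(use,r.fun,r.x[:2],r.x[6],np.degrees(r.x[2:6]));s=r.x if len(use)==2 else s
q=heads(s)
for c in q:print(c,q[c][:3],np.degrees(q[c][3])%180)
out=[]
for n,b in ROI.items():
    im=ims[n].copy()
    for c in q:
        m=np.zeros(im.shape[:2],np.uint8);m[b[1]:b[3],b[0]:b[2]]=(rend(n,q[c])>.5)
        cv2.drawContours(im,cv2.findContours(m,0,2)[0],-1,(0,255,0),1)
    out.append(np.hstack([cv2.resize(i[b[1]:b[3],b[0]:b[2]],(390,290),interpolation=0) for i in(ims[n],im)]))
cv2.imwrite('pics/ov2.png',np.vstack(out)[:,:,::-1])
E
python3 joint.py
```

```text
{'red': {'top': 73, 'side': 78}, 'yellow': {'top': 70, 'side': 157}, 'blue': {'top': 76, 'side': 72}}
('top', 'side') 229.04851132263846 [0.5478 0.1748] 0.0012807176042241132 [125.8574  96.6054 155.8453  10.2972]
('top',) 45.811838018386815 [0.5488 0.1744] -0.00031892184639453514 [125.639  103.6404 157.3955   8.9729]
('side',) 161.84969654528473 [0.5474 0.1784] -0.0004799160162517835 [125.7832  95.8303 134.0819  32.7578]
red [0.5068 0.2315 0.0513] 96.60539341976312
yellow [0.6174 0.1819 0.0513] 155.84527072884114
blue [0.5192 0.1109 0.0513] 10.297197685857936
```

View pics/ov2.png

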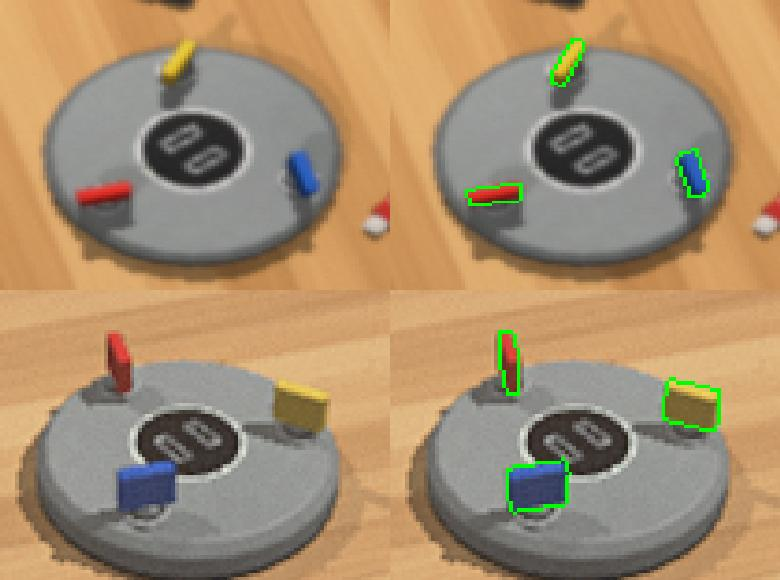

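The joint fit agrees with the geometry:

| Screw | Position (m) | Bar heading |
|---|---|---|
| Red | (0.507, 0.2315) | ≈97° |
| Yellow | (0.617, 0.182) | ≈157° |
| Blue | (0.519, 0.111) | ≈10° |

Next I'll move above red at the present height, as a fixed transit.

Call:
apply_moves(
  plan=[
    {"grip":45,"xyz":[0.0278,-0.0309,0],"rot":[0,0,0]},
    {"grip":45,"xyz":[0.0278,-0.0309,0],"rot":[0,0,0]},
    {"grip":45,"xyz":[0.0278,-0.0309,0],"rot":[0,0,0]},
    {"grip":45,"xyz":[0.0278,-0.0309,0],"rot":[0,0,0]},
    {"grip":45,"xyz":[0.0278,-0.0309,0],"rot":[0,0,0]},
  ],
  grip_force=60,
)

```text
clock: 0.52
tool_pos: [0.2996, -0.3556, 0.2309]
ee_rot: [-0.0, 0.981, 0.196, -0.0]
force: [0.5, 0.1, -0.6]
finger_gap: 0.448
grip_force: 0.0
```

Call:
apply_moves(
  plan=[
    {"grip":45,"xyz":[0.0278,-0.0309,0],"rot":[0,0,0]},
    {"grip":45,"xyz":[0.0278,-0.0309,0],"rot":[0,0,0]},
    {"grip":45,"xyz":[0.0278,-0.0309,0],"rot":[0,0,0]},
    {"grip":45,"xyz":[0.0278,-0.0309,0],"rot":[0,0,0]},
    {"grip":45,"xyz":[0.0278,-0.0309,0],"rot":[0,0,0]},
  ],
)

```text
clock: 0.93
tool_pos: [0.3684, -0.1596, 0.2312]
ee_rot: [-0.0, 0.981, 0.196, -0.0]
force: [0.3, -0.5, 0.2]
finger_gap: 0.446
grip_force: 0.0
```

Call:
apply_moves(
  plan=[
    {"grip":45,"xyz":[0.0278,-0.0309,0],"rot":[0,0,0]},
    {"grip":45,"xyz":[0.0278,-0.0309,0],"rot":[0,0,0]},
    {"grip":45,"xyz":[0.0278,-0.0309,0],"rot":[0,0,0]},
    {"grip":45,"xyz":[0.0278,-0.0309,0],"rot":[0,0,0]},
    {"grip":45,"xyz":[0.0278,-0.0309,0],"rot":[0,0,0]},
  ],
)

```text
clock: 1.35
tool_pos: [0.4373, 0.0366, 0.2313]
ee_rot: [0.0, 0.981, 0.196, -0.0]
force: [0.2, -0.9, -0.9]
finger_gap: 0.448
grip_force: 0.0
```

Call:
apply_moves(
  plan=[
    {"grip":45,"xyz":[0.0278,-0.0309,0],"rot":[0,0,0]},
    {"grip":45,"xyz":[0.0278,-0.0309,0],"rot":[0,0,0]},
    {"grip":45,"xyz":[0.0278,-0.0309,0],"rot":[0,0,0]},
    {"grip":45,"xyz":[0.0278,-0.0309,0],"rot":[0,0,0]},
    {"grip":45,"xyz":[0.0278,-0.0309,0],"rot":[0,0,0]},
  ],
)

```text
clock: 1.77
tool_pos: [0.5062, 0.2327, 0.231]
ee_rot: [0.0, 0.981, 0.196, -0.0]
force: [0.3, -1.1, 0.0]
finger_gap: 0.448
grip_force: 0.0
```

The arm arrived as planned. Now I'll turn joint 6 back to about -163° so the whole screwing travel fits in one grip.

Call:
apply_moves(
  plan=[
    {"grip":45,"xyz":[0,0,0],"rot":[0,0,-0.0795]},
    {"grip":45,"xyz":[0,0,0],"rot":[0,0,-0.0795]},
    {"grip":45,"xyz":[0,0,0],"rot":[0,0,-0.0795]},
    {"grip":45,"xyz":[0,0,0],"rot":[0,0,-0.0795]},
    {"grip":45,"xyz":[0,0,0],"rot":[0,0,-0.0795]},
  ],
)

```text
clock: 2.18
tool_pos: [0.5059, 0.2306, 0.2308]
ee_rot: [-0.0, 0.871, 0.491, -0.001]
force: [0.3, 0.1, -0.5]
finger_gap: 0.45
grip_force: 0.0
```

Call:
apply_moves(
  plan=[
    {"grip":45,"xyz":[0,0,0],"rot":[0,0,-0.0795]},
    {"grip":45,"xyz":[0,0,0],"rot":[0,0,-0.0795]},
    {"grip":45,"xyz":[0,0,0],"rot":[0,0,-0.0795]},
    {"grip":45,"xyz":[0,0,0],"rot":[0,0,-0.0795]},
    {"grip":45,"xyz":[0,0,0],"rot":[0,0,-0.0795]},
  ],
)

```text
clock: 2.6
tool_pos: [0.5059, 0.2304, 0.2309]
ee_rot: [-0.0, 0.679, 0.734, -0.0]
force: [-0.1, 0.5, -0.3]
finger_gap: 0.45
grip_force: 0.0
```

Call:
apply_moves(
  plan=[
    {"grip":45,"xyz":[0,0,0],"rot":[0,0,-0.0795]},
    {"grip":45,"xyz":[0,0,0],"rot":[0,0,-0.0795]},
    {"grip":45,"xyz":[0,0,0],"rot":[0,0,-0.0795]},
    {"grip":45,"xyz":[0,0,0],"rot":[0,0,-0.0795]},
    {"grip":45,"xyz":[0,0,0],"rot":[0,0,-0.0795]},
  ],
)

```text
clock: 3.02
tool_pos: [0.5059, 0.2304, 0.2309]
ee_rot: [-0.0, 0.42, 0.907, -0.0]
force: [-1.4, -0.0, -0.2]
finger_gap: 0.451
grip_force: 0.0
```

Call:
apply_moves(
  plan=[
    {"grip":45,"xyz":[0,0,0],"rot":[0,0,-0.0795]},
    {"grip":45,"xyz":[0,0,0],"rot":[0,0,-0.0795]},
    {"grip":45,"xyz":[0,0,0],"rot":[0,0,-0.0795]},
    {"grip":45,"xyz":[0,0,0],"rot":[0,0,-0.0795]},
    {"grip":45,"xyz":[0,0,0],"rot":[0,0,-0.0795]},
  ],
)

```text
clock: 3.43
tool_pos: [0.5059, 0.2304, 0.2309]
ee_rot: [-0.0, 0.121, 0.993, -0.0]
force: [-1.0, -0.3, 0.3]
finger_gap: 0.451
grip_force: 0.0
```

Call:
apply_moves(
  plan=[
    {"grip":45,"xyz":[0,0,0],"rot":[0,0,-0.0795]},
    {"grip":45,"xyz":[0,0,0],"rot":[0,0,-0.0795]},
    {"grip":45,"xyz":[0,0,0],"rot":[0,0,-0.0795]},
    {"grip":45,"xyz":[0,0,0],"rot":[0,0,-0.0795]},
    {"grip":45,"xyz":[0,0,0],"rot":[0,0,-0.0795]},
  ],
)

```text
clock: 3.85
tool_pos: [0.5059, 0.2304, 0.2309]
ee_rot: [-0.0, -0.19, 0.982, 0.0]
force: [0.2, 0.9, 0.8]
finger_gap: 0.452
grip_force: 0.0
```

Call:
apply_moves(
  plan=[
    {"grip":45,"xyz":[0,0,0],"rot":[0,0,-0.0795]},
    {"grip":45,"xyz":[0,0,0],"rot":[0,0,-0.0795]},
    {"grip":45,"xyz":[0,0,0],"rot":[0,0,-0.0795]},
    {"grip":45,"xyz":[0,0,0],"rot":[0,0,-0.0795]},
    {"grip":45,"xyz":[0,0,0],"rot":[0,0,-0.0795]},
  ],
)

```text
clock: 4.27
tool_pos: [0.5059, 0.2304, 0.2309]
ee_rot: [-0.0, -0.482, 0.876, 0.0]
force: [0.7, 0.1, 0.1]
finger_gap: 0.449
grip_force: 0.0
```

Call:
apply_moves(
  plan=[
    {"grip":45,"xyz":[0,0,0],"rot":[0,0,-0.0795]},
    {"grip":45,"xyz":[0,0,0],"rot":[0,0,-0.0795]},
    {"grip":45,"xyz":[0,0,0],"rot":[0,0,-0.0795]},
    {"grip":45,"xyz":[0,0,0],"rot":[0,0,-0.0795]},
    {"grip":45,"xyz":[0,0,0],"rot":[0,0,-0.0795]},
  ],
)

```text
clock: 4.68
tool_pos: [0.5059, 0.2304, 0.2309]
ee_rot: [0.0, 0.728, -0.686, -0.0]
force: [-0.3, 0.5, -0.3]
finger_gap: 0.452
grip_force: 0.0
```

Call:
apply_moves(
  plan=[
    {"grip":45,"xyz":[0,0,0],"rot":[0,0,-0.044]},
    {"grip":45,"xyz":[0,0,0],"rot":[0,0,0]},
  ],
)

```text
clock: 4.85
tool_pos: [0.5059, 0.2304, 0.2309]
ee_rot: [0.0, 0.75, -0.662, -0.0]
force: [-1.0, 0.1, 0.1]
finger_gap: 0.452
grip_force: 0.0
```

```bash
cat > st.py <<'E'
from bench import bot
import numpy as np
s=bot.sense();j=np.degrees(s['joint_positions']);r=lambda a,n=3:np.round(a,n)
print('t',r(s['clock'],2),'tcp',r(s['tool_pos'],4),'j6',r(j[5],2),'j1',r(j[0],2),'psi',r(j[0]-j[5],2),'F',r(s['force'],1),'T',r(s['wrist_torque']),'eff6',r(s['joint_efforts'][5],4),'gap mm',r(s['finger_gap']*85,1),'gf',r(s['grip_force'],1),'q',r(s['ee_rot'],4))
E
python3 st.py
```

```text
t 4.85 tcp [0.5059 0.2304 0.2309] j6 -169.79 j1 17.36 psi 187.14 F [-1.   0.1  0.1] T [ 0.052 -0.036 -0.018] eff6 -1.1146 gap mm 38.4 gf 0.0 q [ 4.000e-04  7.498e-01 -6.617e-01 -3.000e-04]
```

Joint 6 is close to its limit (-169.8° against -170.7°), so I'll back off 2° before going down over red. The bar is loose and will align as the grip closes.

Call:
apply_moves(
  plan=[
    {"grip":45,"xyz":[-0.001,-0.001,0.036],"rot":[0,0,0.022]},
    {"grip":45,"xyz":[0,0,0.04],"rot":[0,0,0]},
    {"grip":45,"xyz":[0,0,0.04],"rot":[0,0,0]},
    {"grip":45,"xyz":[0,0,0.04],"rot":[0,0,0]},
    {"grip":45,"xyz":[0,0,0.02],"rot":[0,0,0]},
  ],
)

```text
clock: 5.27
tool_pos: [0.5042, 0.2307, 0.0511]
ee_rot: [0.003, 0.736, -0.676, -0.002]
force: [0.6, -0.8, 0.3]
finger_gap: 0.449
grip_force: 0.0
```

Call:
apply_moves(
  plan=[
    {"grip":45,"xyz":[0,0,0.01],"rot":[0,0,0]},
    {"grip":45,"xyz":[0,0,0.007],"rot":[0,0,0]},
    {"grip":45,"xyz":[0,0,0],"rot":[0,0,0]},
  ],
)

```text
clock: 5.52
tool_pos: [0.507, 0.2316, 0.0377]
ee_rot: [0.0, 0.737, -0.676, -0.0]
force: [0.5, 0.9, 0.3]
finger_gap: 0.447
grip_force: 0.0
```

```bash
python3 st.py; python3 - <<'E'
from bench import bot
import cv2,numpy as np
a=[cv2.resize(bot.grab_frame(n)[y:y+120,x:x+130],(390,360),interpolation=cv2.INTER_CUBIC) for n,x,y in(("top",210,120),("side",200,140))]
cv2.imwrite("pics/r1.png",np.hstack(a)[:,:,::-1])
E
```

```text
t 5.52 tcp [0.507  0.2316 0.0377] j6 -167.53 j1 17.45 psi 184.97 F [0.5 0.9 0.3] T [-0.018  0.02   0.032] eff6 0.0188 gap mm 38.0 gf 0.0 q [ 4.000e-04  7.371e-01 -6.758e-01 -3.000e-04]
```

View pics/r1.png

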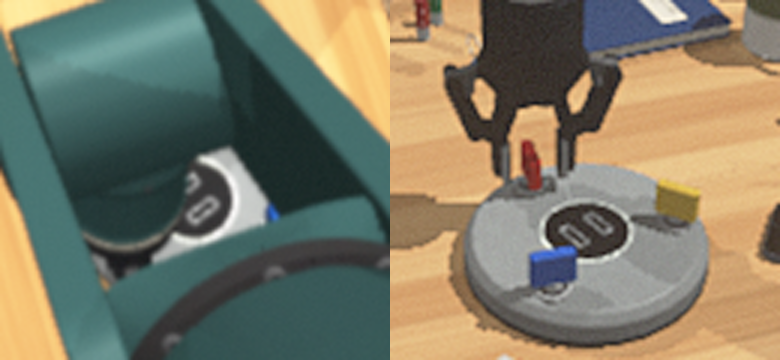

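The side view shows the red head centred between the two fingertips (crop pixel 532, fingers at 500 and 565). Closing now.

Call:
apply_moves(
  plan=[
    {"grip":0,"xyz":[0,0,0],"rot":[0,0,0]},
    {"grip":0,"xyz":[0,0,0],"rot":[0,0,0]},
    {"grip":0,"xyz":[0,0,0],"rot":[0,0,0]},
    {"grip":0,"xyz":[0,0,0],"rot":[0,0,0]},
    {"grip":0,"xyz":[0,0,0],"rot":[0,0,0]},
  ],
  grip_force=60,
)

```text
clock: 6.03
tool_pos: [0.506, 0.2319, 0.0398]
ee_rot: [0.0, 0.737, -0.676, -0.001]
force: [-4.9, 1.2, 9.3]
finger_gap: 0.106
grip_force: 60.6
```

```bash
python3 st.py
```

```text
t 6.03 tcp [0.506  0.2319 0.0398] j6 -167.58 j1 17.48 psi 185.05 F [-4.9  1.2  9.3] T [0.111 0.864 0.006] eff6 0.0164 gap mm 9.0 gf 60.6 q [ 2.000e-04  7.373e-01 -6.755e-01 -6.000e-04]
```

The grip is good (9 mm gap). It leaves a small upward load of 9 N, so I'll relieve that and start turning in 18° steps.

Call:
apply_moves(
  plan=[
    {"grip":0,"xyz":[0,0.001,-0.002],"rot":[0,0,0.04]},
    {"grip":0,"xyz":[0,0,0],"rot":[0,0,0.05]},
    {"grip":0,"xyz":[0,0,0],"rot":[0,0,0.05]},
    {"grip":0,"xyz":[0,0,0],"rot":[0,0,0.04]},
    {"grip":0,"xyz":[0,0,0],"rot":[0,0,0]},
  ],
)

```text
clock: 6.45
tool_pos: [0.5057, 0.2318, 0.0401]
ee_rot: [-0.0, -0.634, 0.773, 0.0]
force: [0.1, 2.3, -10.6]
finger_gap: 0.105
grip_force: 61.4
```

```bash
python3 st.py
```

```text
t 6.45 tcp [0.5057 0.2318 0.0401] j6 -151.23 j1 17.49 psi 168.72 F [  0.1   2.3 -10.6] T [ 0.417 -0.056  0.049] eff6 0.9163 gap mm 8.9 gf 61.4 q [-1.000e-04 -6.340e-01  7.734e-01  4.000e-04]
```

Call:
apply_moves(
  plan=[
    {"grip":0,"xyz":[0,0,0.001],"rot":[0,0,0.04]},
    {"grip":0,"xyz":[0,0,0],"rot":[0,0,0.04]},
    {"grip":0,"xyz":[0,0,0],"rot":[0,0,0.04]},
    {"grip":0,"xyz":[0,0,0],"rot":[0,0,0]},
  ],
)

```text
clock: 6.78
tool_pos: [0.5057, 0.2318, 0.04]
ee_rot: [-0.0, -0.559, 0.829, 0.0]
force: [-2.5, 2.3, 0.4]
finger_gap: 0.103
grip_force: 62.8
```

```bash
python3 st.py
```

```text
t 6.78 tcp [0.5057 0.2318 0.04  ] j6 -140.55 j1 17.49 psi 158.04 F [-2.5  2.3  0.4] T [0.388 0.483 0.001] eff6 0.8833 gap mm 8.7 gf 62.8 q [-0.000e+00 -5.592e-01  8.290e-01  3.000e-04]
```

Call:
apply_moves(
  plan=[
    {"grip":0,"xyz":[0,0,0],"rot":[0,0,0.04]},
    {"grip":0,"xyz":[0,0,0],"rot":[0,0,0.04]},
    {"grip":0,"xyz":[0,0,0],"rot":[0,0,0.04]},
    {"grip":0,"xyz":[0,0,0],"rot":[0,0,0.02]},
    {"grip":0,"xyz":[0,0,0],"rot":[0,0,0]},
  ],
)

```text
clock: 7.2
tool_pos: [0.5056, 0.2318, 0.0399]
ee_rot: [-0.0, -0.466, 0.885, 0.0]
force: [-3.6, 2.2, 1.9]
finger_gap: 0.1
grip_force: 63.1
```

```bash
python3 st.py
```

```text
t 7.2 tcp [0.5056 0.2318 0.0399] j6 -128.08 j1 17.49 psi 145.57 F [-3.6  2.2  1.9] T [ 0.439  0.665 -0.06 ] eff6 0.5338 gap mm 8.5 gf 63.1 q [-2.000e-04 -4.659e-01  8.848e-01  4.000e-04]
```

Call:
apply_moves(
  plan=[
    {"grip":0,"xyz":[0,0,0],"rot":[0,0,0.04]},
    {"grip":0,"xyz":[0,0,0],"rot":[0,0,0.04]},
    {"grip":0,"xyz":[0,0,0],"rot":[0,0,0.04]},
    {"grip":0,"xyz":[0,0,0],"rot":[0,0,0.02]},
    {"grip":0,"xyz":[0,0,0],"rot":[0,0,0]},
  ],
)

```text
clock: 7.62
tool_pos: [0.5055, 0.2319, 0.0399]
ee_rot: [-0.0, -0.366, 0.931, 0.0]
force: [-5.7, 3.5, 3.0]
finger_gap: 0.103
grip_force: 63.3
```

```bash
python3 st.py
```

```text
t 7.62 tcp [0.5055 0.2319 0.0399] j6 -115.48 j1 17.49 psi 132.97 F [-5.7  3.5  3. ] T [ 0.535  0.739 -0.007] eff6 0.4872 gap mm 8.7 gf 63.3 q [-3.000e-04 -3.659e-01  9.307e-01  5.000e-04]
```

Call:
apply_moves(
  plan=[
    {"grip":0,"xyz":[0,0,0],"rot":[0,0,0.04]},
    {"grip":0,"xyz":[0,0,0],"rot":[0,0,0.04]},
    {"grip":0,"xyz":[0,0,0],"rot":[0,0,0.04]},
    {"grip":0,"xyz":[0,0,0],"rot":[0,0,0.02]},
    {"grip":0,"xyz":[0,0,0],"rot":[0,0,0]},
  ],
)

```text
clock: 8.03
tool_pos: [0.5054, 0.232, 0.0399]
ee_rot: [-0.0, -0.262, 0.965, 0.0]
force: [-3.9, 3.7, 3.6]
finger_gap: 0.106
grip_force: 63.4
```

```bash
python3 st.py
```

```text
t 8.03 tcp [0.5054 0.232  0.0399] j6 -102.91 j1 17.51 psi 120.41 F [-3.9  3.7  3.6] T [0.624 0.779 0.281] eff6 0.7221 gap mm 9.0 gf 63.4 q [-4.000e-04 -2.619e-01  9.651e-01  4.000e-04]
```

Red bites: the torque is 0.28 N m at ψ=120.4°. The last free reading was at ψ=133°, so the bite is at about ψ 128 ± 4°. For a 90° turn of the screw plus about 7° of neck wind-up, I aim for ψ≈33°.

Call:
apply_moves(
  plan=[
    {"grip":0,"xyz":[0,0,0],"rot":[0,0,0.07]},
    {"grip":0,"xyz":[0,0,0],"rot":[0,0,0.07]},
    {"grip":0,"xyz":[0,0,0],"rot":[0,0,0.07]},
    {"grip":0,"xyz":[0,0,0],"rot":[0,0,0.07]},
    {"grip":0,"xyz":[0,0,0],"rot":[0,0,0.07]},
  ],
)

```text
clock: 8.45
tool_pos: [0.5053, 0.2322, 0.0399]
ee_rot: [-0.001, 0.012, 1.0, 0.0]
force: [-4.9, 5.1, 2.8]
finger_gap: 0.103
grip_force: 63.4
```

Call:
apply_moves(
  plan=[
    {"grip":0,"xyz":[0,0,0],"rot":[0,0,0.07]},
    {"grip":0,"xyz":[0,0,0],"rot":[0,0,0.07]},
    {"grip":0,"xyz":[0,0,0],"rot":[0,0,0.07]},
    {"grip":0,"xyz":[0,0,0],"rot":[0,0,0.07]},
    {"grip":0,"xyz":[0,0,0],"rot":[0,0,0]},
  ],
)

```text
clock: 8.87
tool_pos: [0.5053, 0.2325, 0.0399]
ee_rot: [-0.001, 0.23, 0.973, 0.001]
force: [-5.1, 7.0, 2.3]
finger_gap: 0.101
grip_force: 63.3
```

```bash
python3 st.py
```

```text
t 8.87 tcp [0.5053 0.2325 0.0399] j6 -45.97 j1 17.53 psi 63.5 F [-5.1  7.   2.3] T [1.021 0.868 0.257] eff6 1.67 gap mm 8.6 gf 63.3 q [-6.000e-04  2.299e-01  9.732e-01  5.000e-04]
```

Call:
apply_moves(
  plan=[
    {"grip":0,"xyz":[0,0,0],"rot":[0,0,0.07]},
    {"grip":0,"xyz":[0,0,0],"rot":[0,0,0.07]},
    {"grip":0,"xyz":[0,0,0],"rot":[0,0,0.07]},
    {"grip":0,"xyz":[0,0,0],"rot":[0,0,0.07]},
    {"grip":0,"xyz":[0,0,0],"rot":[0,0,0.059]},
  ],
)

```text
clock: 9.28
tool_pos: [0.5055, 0.2327, 0.0399]
ee_rot: [-0.001, 0.478, 0.879, 0.001]
force: [-4.6, 7.3, 2.3]
finger_gap: 0.107
grip_force: 63.3
```

Call:
apply_moves(
  plan=[
    {"grip":0,"xyz":[0,0,0],"rot":[0,0,0]},
    {"grip":0,"xyz":[0,0,0],"rot":[0,0,0]},
  ],
)

```text
clock: 9.45
tool_pos: [0.5055, 0.2327, 0.0399]
ee_rot: [-0.001, 0.476, 0.88, 0.001]
force: [-3.6, 7.8, 1.7]
finger_gap: 0.102
grip_force: 63.3
```

```bash
python3 st.py
```

```text
t 9.45 tcp [0.5055 0.2327 0.0399] j6 -15.77 j1 17.54 psi 33.31 F [-3.6  7.8  1.7] T [1.224 0.877 0.238] eff6 0.4623 gap mm 8.7 gf 63.3 q [-7.000e-04  4.755e-01  8.797e-01  6.000e-04]
```

Next I'll release red, lift, go over to yellow and turn to ψ=67°. Then I'll look, mainly to confirm that red didn't slip in the grip: its bar should now be at about 129°.

Call:
apply_moves(
  plan=[
    {"grip":45,"xyz":[0,0,0],"rot":[0,0,0]},
    {"grip":45,"xyz":[0,0,0],"rot":[0,0,0]},
    {"grip":45,"xyz":[0,0,0],"rot":[0,0,0]},
    {"grip":45,"xyz":[0,0,-0.03],"rot":[0,0,0]},
    {"grip":45,"xyz":[0,0,-0.04],"rot":[0,0,0]},
  ],
)

```text
clock: 9.87
tool_pos: [0.5038, 0.2302, 0.1072]
ee_rot: [-0.002, 0.477, 0.879, -0.003]
force: [0.1, -0.9, -0.2]
finger_gap: 0.448
grip_force: 0.0
```

Call:
apply_moves(
  plan=[
    {"grip":45,"xyz":[0,0,-0.04],"rot":[0,0,0]},
    {"grip":45,"xyz":[-0.034,0.0217,0],"rot":[0,0,0]},
    {"grip":45,"xyz":[-0.034,0.0217,0],"rot":[0,0,0]},
    {"grip":45,"xyz":[-0.0343,0.0218,0],"rot":[0,0,0]},
    {"grip":45,"xyz":[0,0,0],"rot":[0,0,-0.075]},
  ],
)

```text
clock: 10.28
tool_pos: [0.6253, 0.1778, 0.1509]
ee_rot: [0.005, 0.425, 0.905, 0.002]
force: [1.4, 0.7, -0.2]
finger_gap: 0.449
grip_force: 0.0
```

Call:
apply_moves(
  plan=[
    {"grip":45,"xyz":[0,0,0],"rot":[0,0,-0.075]},
    {"grip":45,"xyz":[0,0,0],"rot":[0,0,-0.075]},
    {"grip":45,"xyz":[0,0,0],"rot":[0,0,-0.075]},
    {"grip":45,"xyz":[0,0,0],"rot":[0,0,-0.075]},
    {"grip":45,"xyz":[0,0,0],"rot":[0,0,0]},
  ],
)

```text
clock: 10.7
tool_pos: [0.6169, 0.1807, 0.1494]
ee_rot: [0.0, 0.199, 0.98, -0.0]
force: [-0.0, -0.9, -0.8]
finger_gap: 0.446
grip_force: 0.0
```

```bash
python3 st.py; python3 - <<'E'
from bench import bot
import cv2,numpy as np
I={n:bot.grab_frame(n) for n in("top","side")}
for n in I: cv2.imwrite(f"pics/{n}2.png",I[n][:,:,::-1])
a=[cv2.resize(I[n][y:y+120,x:x+130],(390,360),interpolation=cv2.INTER_CUBIC) for n,x,y in(("top",210,120),("side",200,140))]
cv2.imwrite("pics/r2.png",np.hstack(a)[:,:,::-1])
E
```

```text
t 10.7 tcp [0.6169 0.1807 0.1494] j6 -56.85 j1 10.19 psi 67.03 F [-0.  -0.9 -0.8] T [ 0.055  0.028 -0.043] eff6 -1.6736 gap mm 37.9 gf 0.0 q [ 3.00e-04  1.99e-01  9.80e-01 -1.00e-04]
```

View pics/r2.png

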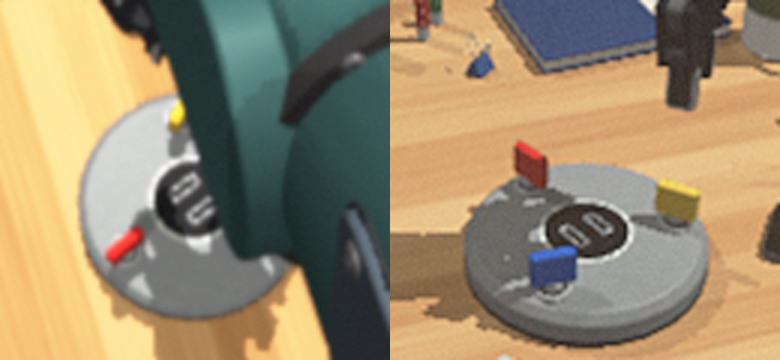

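The pictures show red visible and turned, at about (252,201) in the top view and (243,194) in the side view. I'll measure its angle.

```bash
python3 - <<'E'
from fit import *
np.set_printoptions(precision=4,suppress=True)
ims={n:cv2.imread(f"pics/{n}2.png")[:,:,::-1].copy() for n in ROI}
x,f,X0,uv=fit(ims,'red');print(x,np.degrees(x[3])%180,f,uv)
for n in ROI:
    i={n:ims[n]};M=masks(i,'red')[n];x0,y0,x1,y1=ROI[n]
    print(n,[(a,round(minimize(lambda p:((rend(n,np.r_[p,.05,np.radians(a)])-M[y0:y1,x0:x1])**2).sum(),x[:2],method='Nelder-Mead',options=dict(initial_simplex=x[:2]+np.array([[0,0],[.003,0],[0,.003]]))).fun,1)) for a in range(95,160,6)])
E
```

```text
[0.507  0.2324 0.0505 2.0658] 118.35932621304032 58.9817426036138 {'top': (array([251.4, 201.3]), 68), 'side': (array([246.6, 194.2]), 113)}
top [(95, np.float64(55.1)), (101, np.float64(47.2)), (107, np.float64(39.0)), (113, np.float64(31.6)), (119, np.float64(24.3)), (125, np.float64(20.5)), (131, np.float64(19.4)), (137, np.float64(19.5)), (143, np.float64(26.2)), (149, np.float64(35.1)), (155, np.float64(45.3))]
side [(95, np.float64(60.1)), (101, np.float64(44.6)), (107, np.float64(28.9)), (113, np.float64(16.6)), (119, np.float64(17.7)), (125, np.float64(26.7)), (131, np.float64(34.5)), (137, np.float64(42.8)), (143, np.float64(50.6)), (149, np.float64(59.6)), (155, np.float64(65.5))]
```

Red reads 115° to 133° between the two views, consistent with the expected 129°, so it did not slip. Now yellow: correct the xy, descend and close.

Call:
apply_moves(
  plan=[
    {"grip":45,"xyz":[0.0017,0.0019,0.036],"rot":[0,0,0]},
    {"grip":45,"xyz":[0,0,0.036],"rot":[0,0,0]},
    {"grip":45,"xyz":[0,0,0.025],"rot":[0,0,0]},
    {"grip":45,"xyz":[0,0,0.013],"rot":[0,0,0]},
    {"grip":45,"xyz":[0,0,0],"rot":[0,0,0]},
  ],
)

```text
clock: 11.22
tool_pos: [0.6134, 0.1831, 0.0362]
ee_rot: [-0.003, 0.202, 0.979, -0.001]
force: [-0.3, -0.6, -0.8]
finger_gap: 0.454
grip_force: 0.0
```

Call:
apply_moves(
  plan=[
    {"grip":0,"xyz":[0,0,0],"rot":[0,0,0]},
    {"grip":0,"xyz":[0,0,0],"rot":[0,0,0]},
    {"grip":0,"xyz":[0,0,0],"rot":[0,0,0]},
    {"grip":0,"xyz":[0,0,0],"rot":[0,0,0]},
    {"grip":0,"xyz":[0,0,-0.001],"rot":[0,0,0]},
  ],
  grip_force=60,
)

```text
clock: 11.63
tool_pos: [0.6166, 0.1822, 0.0416]
ee_rot: [0.001, 0.201, 0.98, -0.001]
force: [3.3, -5.4, -15.2]
finger_gap: 0.101
grip_force: 58.6
```

```bash
python3 st.py
```

```text
t 11.63 tcp [0.6166 0.1822 0.0416] j6 -56.29 j1 10.38 psi 66.67 F [  3.3  -5.4 -15.2] T [-0.84  -0.595 -0.009] eff6 -0.0097 gap mm 8.6 gf 58.6 q [ 1.100e-03  2.014e-01  9.795e-01 -7.000e-04]
```

Call:
apply_moves(
  plan=[
    {"grip":0,"xyz":[0,0,0.001],"rot":[0,0,0.04]},
    {"grip":0,"xyz":[0,0,0],"rot":[0,0,0.05]},
    {"grip":0,"xyz":[0,0,0],"rot":[0,0,0.04]},
    {"grip":0,"xyz":[0,0,0],"rot":[0,0,0.02]},
    {"grip":0,"xyz":[0,0,0],"rot":[0,0,0]},
  ],
)

```text
clock: 12.05
tool_pos: [0.6167, 0.1821, 0.0413]
ee_rot: [0.001, 0.316, 0.949, -0.001]
force: [-0.6, -6.4, -1.0]
finger_gap: 0.102
grip_force: 60.7
```

```bash
python3 st.py
```

```text
t 12.05 tcp [0.6167 0.1821 0.0413] j6 -42.68 j1 10.38 psi 53.06 F [-0.6 -6.4 -1. ] T [-1.014  0.113 -0.022] eff6 0.4907 gap mm 8.7 gf 60.7 q [ 1.300e-03  3.159e-01  9.488e-01 -6.000e-04]
```

Call:
apply_moves(
  plan=[
    {"grip":0,"xyz":[0,0,0],"rot":[0,0,0.04]},
    {"grip":0,"xyz":[0,0,0],"rot":[0,0,0.04]},
    {"grip":0,"xyz":[0,0,0],"rot":[0,0,0.04]},
    {"grip":0,"xyz":[0,0,0],"rot":[0,0,0]},
    {"grip":0,"xyz":[0,0,0],"rot":[0,0,0]},
  ],
)

```text
clock: 12.47
tool_pos: [0.6167, 0.182, 0.0413]
ee_rot: [0.001, 0.403, 0.915, -0.001]
force: [-0.6, -7.0, -0.1]
finger_gap: 0.095
grip_force: 60.7
```

```bash
python3 st.py
```

```text
t 12.47 tcp [0.6167 0.182  0.0413] j6 -31.97 j1 10.38 psi 42.35 F [-0.6 -7.  -0.1] T [-1.153  0.12   0.047] eff6 0.1239 gap mm 8.1 gf 60.7 q [ 1.400e-03  4.031e-01  9.151e-01 -6.000e-04]
```

Call:
apply_moves(
  plan=[
    {"grip":0,"xyz":[0,0,0],"rot":[0,0,0.04]},
    {"grip":0,"xyz":[0,0,0],"rot":[0,0,0.04]},
    {"grip":0,"xyz":[0,0,0],"rot":[0,0,0.04]},
    {"grip":0,"xyz":[0,0,0],"rot":[0,0,0]},
    {"grip":0,"xyz":[0,0,0],"rot":[0,0,0]},
  ],
)

```text
clock: 12.88
tool_pos: [0.6166, 0.1819, 0.0413]
ee_rot: [0.001, 0.487, 0.873, -0.001]
force: [-1.2, -7.2, 0.9]
finger_gap: 0.102
grip_force: 60.7
```

```bash
python3 st.py
```

```text
t 12.88 tcp [0.6166 0.1819 0.0413] j6 -21.17 j1 10.37 psi 31.54 F [-1.2 -7.2  0.9] T [-1.229  0.097 -0.025] eff6 0.1237 gap mm 8.7 gf 60.7 q [ 1.400e-03  4.875e-01  8.731e-01 -5.000e-04]
```

Call:
apply_moves(
  plan=[
    {"grip":0,"xyz":[0,0,0],"rot":[0,0,0.04]},
    {"grip":0,"xyz":[0,0,0],"rot":[0,0,0.04]},
    {"grip":0,"xyz":[0,0,0],"rot":[0,0,0.04]},
    {"grip":0,"xyz":[0,0,0],"rot":[0,0,0]},
    {"grip":0,"xyz":[0,0,0],"rot":[0,0,0]},
  ],
)

```text
clock: 13.3
tool_pos: [0.6165, 0.1818, 0.0413]
ee_rot: [0.001, 0.567, 0.823, -0.001]
force: [-1.4, -7.2, 0.3]
finger_gap: 0.104
grip_force: 60.7
```

```bash
python3 st.py
```

```text
t 13.3 tcp [0.6165 0.1818 0.0413] j6 -10.37 j1 10.37 psi 20.74 F [-1.4 -7.2  0.3] T [-1.277  0.133 -0.032] eff6 0.1233 gap mm 8.9 gf 60.7 q [ 1.400e-03  5.674e-01  8.234e-01 -5.000e-04]
```

Call:
apply_moves(
  plan=[
    {"grip":0,"xyz":[0,0,0],"rot":[0,0,0.04]},
    {"grip":0,"xyz":[0,0,0],"rot":[0,0,0.04]},
    {"grip":0,"xyz":[0,0,0],"rot":[0,0,0.04]},
    {"grip":0,"xyz":[0,0,0],"rot":[0,0,0]},
    {"grip":0,"xyz":[0,0,0],"rot":[0,0,0]},
  ],
)

```text
clock: 13.72
tool_pos: [0.6164, 0.1818, 0.0413]
ee_rot: [0.001, 0.642, 0.766, -0.0]
force: [-2.4, -6.7, 0.5]
finger_gap: 0.103
grip_force: 60.8
```

```bash
python3 st.py
```

```text
t 13.72 tcp [0.6164 0.1818 0.0413] j6 0.43 j1 10.37 psi 9.94 F [-2.4 -6.7  0.5] T [-1.291e+00  1.840e-01  1.000e-03] eff6 0.1228 gap mm 8.8 gf 60.8 q [ 1.400e-03  6.424e-01  7.664e-01 -5.000e-04]
```

Call:
apply_moves(
  plan=[
    {"grip":0,"xyz":[0,0,0],"rot":[0,0,0.04]},
    {"grip":0,"xyz":[0,0,0],"rot":[0,0,0.04]},
    {"grip":0,"xyz":[0,0,0],"rot":[0,0,0.04]},
    {"grip":0,"xyz":[0,0,0],"rot":[0,0,0]},
    {"grip":0,"xyz":[0,0,0],"rot":[0,0,0]},
  ],
)

```text
clock: 14.13
tool_pos: [0.6162, 0.1817, 0.0413]
ee_rot: [0.001, 0.712, 0.703, -0.001]
force: [-1.2, -7.8, 0.7]
finger_gap: 0.103
grip_force: 60.8
```

```bash
python3 st.py
```

```text
t 14.13 tcp [0.6162 0.1817 0.0413] j6 11.22 j1 10.37 psi -0.85 F [-1.2 -7.8  0.7] T [-1.309  0.165  0.139] eff6 0.2722 gap mm 8.8 gf 60.8 q [ 1.400e-03  7.115e-01  7.026e-01 -5.000e-04]
```

Yellow is caught in its elastic rise: +0.14 N m at ψ=-0.85°, so the bite is at ψ≈+1.9°. The target is ψ≈-94.6°, 93.7° further on.

Call:
apply_moves(
  plan=[
    {"grip":0,"xyz":[0,0,0],"rot":[0,0,0.07]},
    {"grip":0,"xyz":[0,0,0],"rot":[0,0,0.07]},
    {"grip":0,"xyz":[0,0,0],"rot":[0,0,0.07]},
    {"grip":0,"xyz":[0,0,0],"rot":[0,0,0.07]},
    {"grip":0,"xyz":[0,0,0],"rot":[0,0,0.07]},
  ],
)

```text
clock: 14.55
tool_pos: [0.6159, 0.1817, 0.0413]
ee_rot: [0.001, 0.877, 0.481, -0.0]
force: [-2.1, -6.7, 1.9]
finger_gap: 0.101
grip_force: 61.0
```

Call:
apply_moves(
  plan=[
    {"grip":0,"xyz":[0,0,0],"rot":[0,0,0.07]},
    {"grip":0,"xyz":[0,0,0],"rot":[0,0,0.07]},
    {"grip":0,"xyz":[0,0,0],"rot":[0,0,0.07]},
    {"grip":0,"xyz":[0,0,0],"rot":[0,0,0.07]},
    {"grip":0,"xyz":[0,0,0],"rot":[0,0,0.07]},
  ],
)

```text
clock: 14.97
tool_pos: [0.6156, 0.1819, 0.0413]
ee_rot: [0.001, 0.974, 0.225, -0.0]
force: [-3.4, -6.9, 1.6]
finger_gap: 0.099
grip_force: 61.0
```

Call:
apply_moves(
  plan=[
    {"grip":0,"xyz":[0,0,0],"rot":[0,0,0.07]},
    {"grip":0,"xyz":[0,0,0],"rot":[0,0,0.07]},
    {"grip":0,"xyz":[0,0,0],"rot":[0,0,0]},
    {"grip":0,"xyz":[0,0,0],"rot":[0,0,0]},
  ],
)

```text
clock: 15.3
tool_pos: [0.6155, 0.182, 0.0413]
ee_rot: [0.001, 0.993, 0.119, -0.0]
force: [-2.3, -5.9, 1.0]
finger_gap: 0.102
grip_force: 61.0
```

```bash
python3 st.py
```

```text
t 15.3 tcp [0.6155 0.182  0.0413] j6 86.82 j1 10.4 psi -76.42 F [-2.3 -5.9  1. ] T [-1.2    0.495  0.275] eff6 0.4538 gap mm 8.6 gf 61.0 q [ 1.200e-03  9.929e-01  1.191e-01 -1.000e-04]
```

Yellow is tracking well: the torque is up 0.33 N m, as predicted. I'll finish it, release and go to blue, rotating back to ψ≈100°.

Call:
apply_moves(
  plan=[
    {"grip":0,"xyz":[0,0,0],"rot":[0,0,0.07]},
    {"grip":0,"xyz":[0,0,0],"rot":[0,0,0.07]},
    {"grip":0,"xyz":[0,0,0],"rot":[0,0,0.063]},
    {"grip":0,"xyz":[0,0,0],"rot":[0,0,0]},
    {"grip":0,"xyz":[0,0,0],"rot":[0,0,0]},
  ],
)

```text
clock: 15.72
tool_pos: [0.6155, 0.1822, 0.0412]
ee_rot: [0.001, 0.999, -0.04, 0.0]
force: [-3.5, -5.4, 1.3]
finger_gap: 0.107
grip_force: 61.0
```

```bash
python3 st.py
```

```text
t 15.72 tcp [0.6155 0.1822 0.0412] j6 105.08 j1 10.4 psi -94.68 F [-3.5 -5.4  1.3] T [-1.073  0.61   0.287] eff6 0.4575 gap mm 9.1 gf 61.0 q [ 0.0011  0.9992 -0.04    0.    ]
```

Call:
apply_moves(
  plan=[
    {"grip":45,"xyz":[0,0,0],"rot":[0,0,0]},
    {"grip":45,"xyz":[0,0,0],"rot":[0,0,0]},
    {"grip":45,"xyz":[0,0,0],"rot":[0,0,0]},
    {"grip":45,"xyz":[0,0,-0.03],"rot":[0,0,0]},
    {"grip":45,"xyz":[0,0,-0.04],"rot":[0,0,0]},
  ],
)

```text
clock: 16.13
tool_pos: [0.6131, 0.1834, 0.1071]
ee_rot: [0.001, 0.999, -0.04, -0.003]
force: [1.0, 0.7, 0.3]
finger_gap: 0.45
grip_force: 0.0
```

Call:
apply_moves(
  plan=[
    {"grip":45,"xyz":[0,0,-0.04],"rot":[0,0,0]},
    {"grip":45,"xyz":[-0.0306,0.0265,0],"rot":[0,0,0]},
    {"grip":45,"xyz":[-0.0306,0.0265,0],"rot":[0,0,0]},
    {"grip":45,"xyz":[-0.0305,0.0265,0],"rot":[0,0,0]},
    {"grip":45,"xyz":[0,0,0],"rot":[0,0,-0.017]},
  ],
)

```text
clock: 16.55
tool_pos: [0.5087, 0.109, 0.1486]
ee_rot: [0.001, 1.0, -0.027, -0.005]
force: [-0.9, -0.4, -0.7]
finger_gap: 0.452
grip_force: 0.0
```

Call:
apply_moves(
  plan=[
    {"grip":45,"xyz":[0,0,0],"rot":[0,0,-0.0795]},
    {"grip":45,"xyz":[0,0,0],"rot":[0,0,-0.0795]},
    {"grip":45,"xyz":[0,0,0],"rot":[0,0,-0.0795]},
    {"grip":45,"xyz":[0,0,0],"rot":[0,0,-0.0795]},
    {"grip":45,"xyz":[0,0,0],"rot":[0,0,-0.0795]},
  ],
)

```text
clock: 16.97
tool_pos: [0.5186, 0.1121, 0.1501]
ee_rot: [-0.0, 0.959, 0.284, 0.001]
force: [0.6, -0.1, 0.3]
finger_gap: 0.451
grip_force: 0.0
```

Call:
apply_moves(
  plan=[
    {"grip":45,"xyz":[0,0,0],"rot":[0,0,-0.0795]},
    {"grip":45,"xyz":[0,0,0],"rot":[0,0,-0.0795]},
    {"grip":45,"xyz":[0,0,0],"rot":[0,0,-0.0795]},
    {"grip":45,"xyz":[0,0,0],"rot":[0,0,-0.0795]},
    {"grip":45,"xyz":[0,0,0],"rot":[0,0,-0.0795]},
  ],
)

```text
clock: 17.38
tool_pos: [0.5186, 0.1121, 0.1501]
ee_rot: [0.0, 0.825, 0.565, 0.001]
force: [0.3, -0.4, 0.5]
finger_gap: 0.452
grip_force: 0.0
```

Call:
apply_moves(
  plan=[
    {"grip":45,"xyz":[0,0,0],"rot":[0,0,-0.0795]},
    {"grip":45,"xyz":[0,0,0],"rot":[0,0,-0.0795]},
    {"grip":45,"xyz":[0,0,0],"rot":[0,0,-0.0795]},
    {"grip":45,"xyz":[0,0,0],"rot":[0,0,-0.0795]},
    {"grip":45,"xyz":[0,0,0],"rot":[0,0,-0.0795]},
  ],
)

```text
clock: 17.8
tool_pos: [0.5186, 0.1121, 0.1501]
ee_rot: [0.001, 0.612, 0.791, 0.001]
force: [0.7, -0.1, 0.4]
finger_gap: 0.451
grip_force: 0.0
```

Call:
apply_moves(
  plan=[
    {"grip":45,"xyz":[0,0,0],"rot":[0,0,-0.0795]},
    {"grip":45,"xyz":[0,0,0],"rot":[0,0,-0.0795]},
    {"grip":45,"xyz":[0,0,0],"rot":[0,0,-0.0795]},
    {"grip":45,"xyz":[0,0,0],"rot":[0,0,-0.0795]},
    {"grip":45,"xyz":[0,0,0],"rot":[0,0,-0.0795]},
  ],
)

```text
clock: 18.22
tool_pos: [0.5186, 0.1121, 0.1501]
ee_rot: [0.001, 0.339, 0.941, 0.001]
force: [-0.6, 0.9, 0.8]
finger_gap: 0.448
grip_force: 0.0
```

Call:
apply_moves(
  plan=[
    {"grip":45,"xyz":[0,0,0],"rot":[0,0,-0.0795]},
    {"grip":45,"xyz":[0,0,0],"rot":[0,0,-0.0795]},
    {"grip":45,"xyz":[0,0,0],"rot":[0,0,-0.0795]},
    {"grip":45,"xyz":[0,0,0],"rot":[0,0,-0.0795]},
    {"grip":45,"xyz":[0,0,0],"rot":[0,0,-0.0795]},
  ],
)

```text
clock: 18.63
tool_pos: [0.5186, 0.1121, 0.15]
ee_rot: [0.001, 0.034, 0.999, 0.0]
force: [-1.5, 0.4, 0.0]
finger_gap: 0.446
grip_force: 0.0
```

Call:
apply_moves(
  plan=[
    {"grip":45,"xyz":[0,0,0],"rot":[0,0,-0.0795]},
    {"grip":45,"xyz":[0,0,0],"rot":[0,0,-0.0795]},
    {"grip":45,"xyz":[0,0,0],"rot":[0,0,0]},
    {"grip":45,"xyz":[0,0,0],"rot":[0,0,0]},
  ],
)

```text
clock: 18.97
tool_pos: [0.5185, 0.112, 0.1499]
ee_rot: [0.001, -0.086, 0.996, 0.0]
force: [-0.0, 0.7, -1.0]
finger_gap: 0.449
grip_force: 0.0
```

```bash
python3 st.py
```

```text
t 18.97 tcp [0.5185 0.112  0.1499] j6 -95.19 j1 4.72 psi 99.9 F [-0.   0.7 -1. ] T [ 0.028 -0.054  0.068] eff6 -0.4476 gap mm 38.2 gf 0.0 q [ 6.000e-04 -8.620e-02  9.963e-01  1.000e-04]
```

Now above blue, as planned. Descend and close.

Call:
apply_moves(
  plan=[
    {"grip":45,"xyz":[0,0,0.036],"rot":[0,0,0]},
    {"grip":45,"xyz":[0,0,0.036],"rot":[0,0,0]},
    {"grip":45,"xyz":[0,0,0.025],"rot":[0,0,0]},
    {"grip":45,"xyz":[0,0,0.013],"rot":[0,0,0]},
    {"grip":45,"xyz":[0,0,0],"rot":[0,0,0]},
  ],
)

```text
clock: 19.38
tool_pos: [0.5157, 0.1117, 0.0367]
ee_rot: [-0.003, -0.086, 0.996, 0.0]
force: [-0.0, -0.0, -0.1]
finger_gap: 0.449
grip_force: 0.0
```

Call:
apply_moves(
  plan=[
    {"grip":0,"xyz":[0,0,0],"rot":[0,0,0]},
    {"grip":0,"xyz":[0,0,0],"rot":[0,0,0]},
    {"grip":0,"xyz":[0,0,0],"rot":[0,0,0]},
    {"grip":0,"xyz":[0,0,0],"rot":[0,0,0]},
    {"grip":0,"xyz":[0,0,0],"rot":[0,0,0]},
  ],
  grip_force=60,
)

```text
clock: 19.8
tool_pos: [0.5193, 0.1121, 0.0407]
ee_rot: [0.002, -0.088, 0.996, 0.0]
force: [0.4, 1.2, 4.6]
finger_gap: 0.101
grip_force: 62.2
```

```bash
python3 st.py
```

```text
t 19.8 tcp [0.5193 0.1121 0.0407] j6 -95.39 j1 4.71 psi 100.1 F [0.4 1.2 4.6] T [ 0.164 -0.024  0.003] eff6 0.0186 gap mm 8.6 gf 62.2 q [ 1.500e-03 -8.790e-02  9.961e-01  1.000e-04]
```

Good grip. I'll turn in 10.8° steps.

Call:
apply_moves(
  plan=[
    {"grip":0,"xyz":[0,0,0],"rot":[0,0,0.04]},
    {"grip":0,"xyz":[0,0,0],"rot":[0,0,0.04]},
    {"grip":0,"xyz":[0,0,0],"rot":[0,0,0.04]},
    {"grip":0,"xyz":[0,0,0],"rot":[0,0,0]},
    {"grip":0,"xyz":[0,0,0],"rot":[0,0,0]},
  ],
)

```text
clock: 20.22
tool_pos: [0.5193, 0.1117, 0.0406]
ee_rot: [0.001, 0.006, 1.0, 0.0]
force: [-0.6, -1.1, 6.2]
finger_gap: 0.102
grip_force: 62.5
```

```bash
python3 st.py
```

```text
t 20.22 tcp [0.5193 0.1117 0.0406] j6 -84.58 j1 4.7 psi 89.27 F [-0.6 -1.1  6.2] T [-0.145  0.004 -0.035] eff6 0.1214 gap mm 8.7 gf 62.5 q [0.0014 0.0063 1.     0.    ]
```

Call:
apply_moves(
  plan=[
    {"grip":0,"xyz":[0,0,0],"rot":[0,0,0.04]},
    {"grip":0,"xyz":[0,0,0],"rot":[0,0,0.04]},
    {"grip":0,"xyz":[0,0,0],"rot":[0,0,0.04]},
    {"grip":0,"xyz":[0,0,0],"rot":[0,0,0]},
    {"grip":0,"xyz":[0,0,0],"rot":[0,0,0]},
  ],
)

```text
clock: 20.63
tool_pos: [0.5193, 0.1114, 0.0406]
ee_rot: [0.001, 0.1, 0.995, -0.0]
force: [-0.3, -1.4, 5.9]
finger_gap: 0.101
grip_force: 62.6
```

```bash
python3 st.py
```

```text
t 20.63 tcp [0.5193 0.1114 0.0406] j6 -73.77 j1 4.68 psi 78.46 F [-0.3 -1.4  5.9] T [-0.414  0.007 -0.008] eff6 0.1244 gap mm 8.6 gf 62.6 q [ 1.400e-03  1.002e-01  9.950e-01 -1.000e-04]
```

Call:
apply_moves(
  plan=[
    {"grip":0,"xyz":[0,0,0],"rot":[0,0,0.04]},
    {"grip":0,"xyz":[0,0,0],"rot":[0,0,0.04]},
    {"grip":0,"xyz":[0,0,0],"rot":[0,0,0.04]},
    {"grip":0,"xyz":[0,0,0],"rot":[0,0,0]},
    {"grip":0,"xyz":[0,0,0],"rot":[0,0,0]},
  ],
)

```text
clock: 21.05
tool_pos: [0.5192, 0.1111, 0.0406]
ee_rot: [0.001, 0.193, 0.981, -0.0]
force: [-0.4, -3.2, 6.1]
finger_gap: 0.1
grip_force: 62.6
```

```bash
python3 st.py
```

```text
t 21.05 tcp [0.5192 0.1111 0.0406] j6 -62.97 j1 4.67 psi 67.64 F [-0.4 -3.2  6.1] T [-0.663  0.009  0.055] eff6 0.1269 gap mm 8.5 gf 62.6 q [ 1.400e-03  1.933e-01  9.811e-01 -2.000e-04]
```

Call:
apply_moves(
  plan=[
    {"grip":0,"xyz":[0,0,0],"rot":[0,0,0.04]},
    {"grip":0,"xyz":[0,0,0],"rot":[0,0,0.04]},
    {"grip":0,"xyz":[0,0,0],"rot":[0,0,0.04]},
    {"grip":0,"xyz":[0,0,0],"rot":[0,0,0]},
    {"grip":0,"xyz":[0,0,0],"rot":[0,0,0]},
  ],
)

```text
clock: 21.47
tool_pos: [0.519, 0.1108, 0.0406]
ee_rot: [0.001, 0.285, 0.959, -0.0]
force: [-0.3, -5.0, 7.2]
finger_gap: 0.101
grip_force: 62.7
```

```bash
python3 st.py
```

```text
t 21.47 tcp [0.519  0.1108 0.0406] j6 -52.18 j1 4.66 psi 56.83 F [-0.3 -5.   7.2] T [-0.9    0.18   0.022] eff6 0.129 gap mm 8.6 gf 62.7 q [ 1.300e-03  2.847e-01  9.586e-01 -3.000e-04]
```

Call:
apply_moves(
  plan=[
    {"grip":0,"xyz":[0,0,0],"rot":[0,0,0.04]},
    {"grip":0,"xyz":[0,0,0],"rot":[0,0,0.04]},
    {"grip":0,"xyz":[0,0,0],"rot":[0,0,0.04]},
    {"grip":0,"xyz":[0,0,0],"rot":[0,0,0]},
    {"grip":0,"xyz":[0,0,0],"rot":[0,0,0]},
  ],
)

```text
clock: 21.88
tool_pos: [0.5188, 0.1106, 0.0406]
ee_rot: [0.001, 0.374, 0.928, -0.0]
force: [-1.6, -6.9, 7.9]
finger_gap: 0.107
grip_force: 62.8
```

```bash
python3 st.py
```

```text
t 21.88 tcp [0.5188 0.1106 0.0406] j6 -41.37 j1 4.64 psi 46.02 F [-1.6 -6.9  7.9] T [-1.091  0.128 -0.   ] eff6 0.1301 gap mm 9.1 gf 62.8 q [ 1.200e-03  3.736e-01  9.276e-01 -5.000e-04]
```

Call:
apply_moves(
  plan=[
    {"grip":0,"xyz":[0,0,-0.0005],"rot":[0,0,0.04]},
    {"grip":0,"xyz":[0,0,0],"rot":[0,0,0.04]},
    {"grip":0,"xyz":[0,0,0],"rot":[0,0,0.04]},
    {"grip":0,"xyz":[0,0,0],"rot":[0,0,0]},
    {"grip":0,"xyz":[0,0,0],"rot":[0,0,0]},
  ],
)

```text
clock: 22.3
tool_pos: [0.5185, 0.1104, 0.0407]
ee_rot: [0.001, 0.459, 0.888, -0.001]
force: [-0.5, -7.0, 3.2]
finger_gap: 0.1
grip_force: 62.2
```

```bash
python3 st.py
```

```text
t 22.3 tcp [0.5185 0.1104 0.0407] j6 -30.58 j1 4.64 psi 35.22 F [-0.5 -7.   3.2] T [-1.18   0.111  0.081] eff6 0.2326 gap mm 8.5 gf 62.2 q [ 1.000e-03  4.590e-01  8.884e-01 -7.000e-04]
```

Blue bites: the effort is up 0.10 N m at ψ=35.2°, so the bite is at ψ≈37.2°. The target is ψ≈-59.3°, which is 15 rows of 0.07.

Call:
apply_moves(
  plan=[
    {"grip":0,"xyz":[0,0,0],"rot":[0,0,0.07]},
    {"grip":0,"xyz":[0,0,0],"rot":[0,0,0.07]},
    {"grip":0,"xyz":[0,0,0],"rot":[0,0,0.07]},
    {"grip":0,"xyz":[0,0,0],"rot":[0,0,0.07]},
    {"grip":0,"xyz":[0,0,0],"rot":[0,0,0.07]},
  ],
)

```text
clock: 22.72
tool_pos: [0.5175, 0.11, 0.0406]
ee_rot: [0.001, 0.685, 0.729, -0.001]
force: [-2.6, -8.1, 6.1]
finger_gap: 0.104
grip_force: 62.7
```

Call:
apply_moves(
  plan=[
    {"grip":0,"xyz":[0,0,0],"rot":[0,0,0.07]},
    {"grip":0,"xyz":[0,0,0],"rot":[0,0,0.07]},
    {"grip":0,"xyz":[0,0,0],"rot":[0,0,0.07]},
    {"grip":0,"xyz":[0,0,0],"rot":[0,0,0.07]},
    {"grip":0,"xyz":[0,0,0],"rot":[0,0,0.07]},
  ],
)

```text
clock: 23.13
tool_pos: [0.5165, 0.1102, 0.0406]
ee_rot: [0.001, 0.857, 0.516, -0.002]
force: [-5.2, -7.1, 8.6]
finger_gap: 0.1
grip_force: 63.0
```

Call:
apply_moves(
  plan=[
    {"grip":0,"xyz":[0,0,0],"rot":[0,0,0.07]},
    {"grip":0,"xyz":[0,0,0],"rot":[0,0,0.07]},
    {"grip":0,"xyz":[0,0,0],"rot":[0,0,0.07]},
    {"grip":0,"xyz":[0,0,0],"rot":[0,0,0]},
    {"grip":0,"xyz":[0,0,0],"rot":[0,0,0]},
  ],
)

```text
clock: 23.55
tool_pos: [0.516, 0.1106, 0.0406]
ee_rot: [0.0, 0.929, 0.37, -0.002]
force: [-5.2, -5.1, 9.2]
finger_gap: 0.101
grip_force: 63.1
```

```bash
python3 st.py
```

```text
t 23.55 tcp [0.516  0.1106 0.0406] j6 51.32 j1 4.66 psi -46.65 F [-5.2 -5.1  9.2] T [-0.997  0.846  0.261] eff6 0.4607 gap mm 8.6 gf 63.1 q [ 4.000e-04  9.290e-01  3.701e-01 -1.800e-03]
```

Call:
apply_moves(
  plan=[
    {"grip":0,"xyz":[0,0,0],"rot":[0,0,0.07]},
    {"grip":0,"xyz":[0,0,0],"rot":[0,0,0.07]},
    {"grip":0,"xyz":[0,0,0],"rot":[0,0,0]},
    {"grip":0,"xyz":[0,0,0],"rot":[0,0,0]},
  ],
)

```text
clock: 23.88
tool_pos: [0.5158, 0.1109, 0.0406]
ee_rot: [0.0, 0.964, 0.266, -0.002]
force: [-6.1, -3.2, 9.1]
finger_gap: 0.103
grip_force: 63.1
```

```bash
python3 st.py
```

```text
t 23.88 tcp [0.5158 0.1109 0.0406] j6 63.91 j1 4.68 psi -59.23 F [-6.1 -3.2  9.1] T [-0.657  0.941  0.259] eff6 0.4647 gap mm 8.8 gf 63.1 q [ 3.000e-04  9.640e-01  2.659e-01 -1.900e-03]
```

Call:
apply_moves(
  plan=[
    {"grip":45,"xyz":[0,0,0],"rot":[0,0,0]},
    {"grip":45,"xyz":[0,0,0],"rot":[0,0,0]},
    {"grip":45,"xyz":[0,0,0],"rot":[0,0,0]},
    {"grip":45,"xyz":[0,0,-0.03],"rot":[0,0,0]},
    {"grip":45,"xyz":[0,0,-0.04],"rot":[0,0,0]},
  ],
)

```text
clock: 24.3
tool_pos: [0.5153, 0.1116, 0.1078]
ee_rot: [-0.001, 0.964, 0.266, -0.004]
force: [0.7, 0.1, 0.6]
finger_gap: 0.454
grip_force: 0.0
```

Call:
apply_moves(
  plan=[
    {"grip":45,"xyz":[0,0,-0.04],"rot":[0,0,0]},
    {"grip":45,"xyz":[0,0,-0.04],"rot":[0,0,0]},
    {"grip":45,"xyz":[0,0.04,0],"rot":[0,0,0]},
    {"grip":45,"xyz":[0,0.04,0],"rot":[0,0,0]},
    {"grip":45,"xyz":[0,0.04,0],"rot":[0,0,0]},
  ],
)

```text
clock: 24.72
tool_pos: [0.5809, 0.0081, 0.1916]
ee_rot: [0.001, 0.964, 0.267, 0.002]
force: [-0.4, 1.0, -0.1]
finger_gap: 0.448
grip_force: 0.0
```

Call:
apply_moves(
  plan=[
    {"grip":45,"xyz":[0,0.04,0],"rot":[0,0,0]},
    {"grip":45,"xyz":[0,0.04,0],"rot":[0,0,0]},
    {"grip":45,"xyz":[0,0.04,0],"rot":[0,0,0]},
    {"grip":45,"xyz":[0,0,0],"rot":[0,0,0]},
    {"grip":45,"xyz":[0,0,0],"rot":[0,0,0]},
  ],
)

```text
clock: 25.13
tool_pos: [0.642, -0.0965, 0.1895]
ee_rot: [0.0, 0.964, 0.264, 0.0]
force: [0.1, -0.3, 0.1]
finger_gap: 0.449
grip_force: 0.0
```

```bash
python3 st.py; python3 - <<'E'
from bench import bot
import cv2
for n in("top","side"): cv2.imwrite(f"pics/{n}0.png",bot.grab_frame(n)[:,:,::-1])
E
sed -i 's/np.radians(96),np.radians(150),np.radians(30)/np.radians(129),np.radians(1),np.radians(37)/' joint.py; python3 joint.py
```

```text
t 25.13 tcp [ 0.642  -0.0965  0.1895] j6 44.72 j1 -14.64 psi -59.37 F [ 0.1 -0.3  0.1] T [ 0.048 -0.004 -0.014] eff6 -0.1202 gap mm 38.2 gf 0.0 q [1.000e-04 9.645e-01 2.641e-01 3.000e-04]
{'red': {'top': 69, 'side': 111}, 'yellow': {'top': 67, 'side': 157}, 'blue': {'top': 82, 'side': 126}}
('top', 'side') 167.28858053551699 [0.5475 0.1749] 0.0017659905969445654 [125.5853 118.3622  -0.965   47.2577]
('top',) 43.536374907500544 [0.5492 0.1743] -0.00015433145674957876 [125.5006 134.8135  -2.004   35.2634]
('side',) 90.27086808362543 [0.5478 0.1775] 1.888761058988359e-05 [125.8738 115.3835  -3.2969  55.9796]
red [0.5067 0.2319 0.0518] 118.36221543914213
yellow [0.6171 0.1818 0.0518] 179.0349679849266
blue [0.5185 0.1112 0.0518] 47.25768154458238
```

View pics/ov2.png

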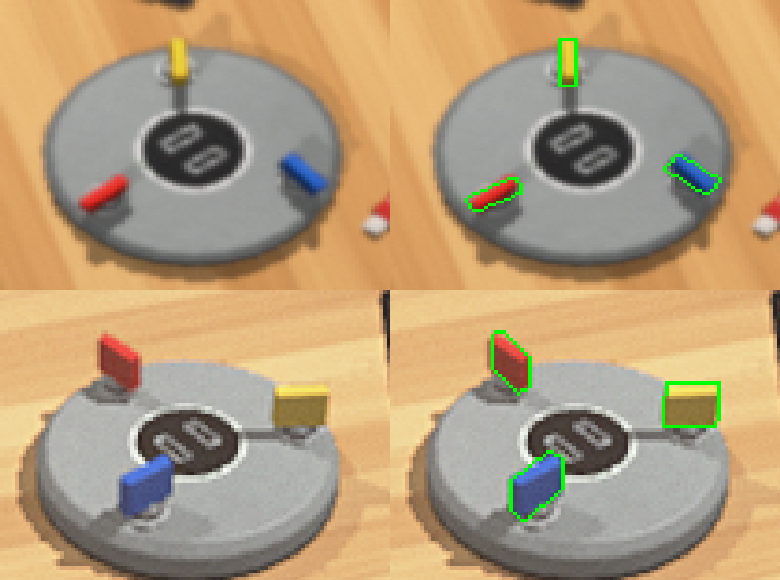

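The final view matches the predicted resting angles in the top-camera fit: red 135° against 129°, yellow -2° against 1°, and blue 35° against 37°. The arm is clear, so I'm handing in the job.

```bash
python3 -c "
from bench import bot
print(bot.finish_job())"
```

```text
the job is handed in; nothing more can be done
None
```

I turned red, yellow and blue in that order, each clockwise to its bite and then about one quarter turn more (red's bite is known only to about ±4°), and handed the job in at about 25 s with the arm clear of the hub; no verdict was shown.

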